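# Snap the missing cap onto the paint bottle

## Task

Lift the loose snap cap off the free-turning lazy susan and press it straight down onto the open neck of the paint bottle in the capping stand: push until it clicks past the neck's nubs, then keep pushing until it sits fully home on the collar. Finish while still pressing the cap firmly down with the gripper, without letting go, and do not knock over or shove away the other bottles and pots.

Things in the scene. Friction and masses are not known exactly. Their poses are not given: they have to be found in the camera images.
- cap_center (a point): The loose snap cap: ribbed plain white plastic, round, 32 mm across, 30 mm tall, 15 g, standing mouth down on the lazy susan's platter near its edge. This point is its centre, 15 mm above its mouth; z is up through its closed top. Inside: at the mouth a lip 4 mm high with a 21 mm bore, above it a 26 mm bore, 27 mm deep in all.
- cap_mouth (a point): The centre of the cap's open mouth (its lower rim); z points to its closed top. When the cap is home this point coincides with the point collar.
- cap: The cap as a solid; its origin is the centre of its mouth.
- turntable: The lazy susan: black foot 150 mm across carrying a round wooden platter 260 mm across whose top is 30 mm above the table. The origin is on its axis at table height. The platter turns freely and has no motor; it stands still at the start. A capped bottle and a squat pot also stand on it, on the other side from the cap.
- collar (a point): Centre of the top face of the open bottle's collar (white, 28 mm across), about 108 mm above the table; z is up. The neck stands above it, 18 mm across, 20 mm tall, its last 6 mm tapering to 12 mm. Four sprung nubs on the neck stand out to 24 mm across, their middles 8 mm above the collar. 22 mm below the collar the bottle widens to 44 mm.
- neck_top (a point): Centre of the neck's tip, 20 mm above the collar. The coming cap's mouth meets the nubs about 12 mm above home; pushing past them takes about 7 to 9 N; at the click, with the mouth some 10 mm above home, the force drops, and the cap must be pushed on until its mouth rests on the collar.
- bottle (a joint): How far the open bottle (blue like the other bottles) has sunk (m; 0 at rest): it stands upright in the aluminium cup (58 mm across, top 50 mm high) of the capping stand (base 110 mm square, bolted down). It can only sink on its rubber pad, taking collar and neck along, 1 mm for every 2 N of push, 10 mm at most, and comes back up.
- bottle_a_mid (a point): Bystander: an ordinary bottle with its white cap on, 44 mm across, 118 mm tall, standing on the lazy susan; the point is on its axis 60 mm above its foot, z is up.
- pot_a_mid (a point): Bystander: a squat lidded pot, 60 mm across, 45 mm tall, standing on the lazy susan; the point is its centre.
- bottle_b_mid (a point): Bystander: another such capped bottle, standing on the table beyond the stand; the point is on its axis 60 mm above its foot.
- pot_b_mid (a point): Bystander: another such squat pot, on the table beyond the stand; the point is its centre.
Mind the look-alikes: they are no part of the job. Of the things like the cap, leave any that is pink or yellow; of the rest the larger one is meant.

How it is judged:
On the way, in this order (a step that is already met when the one before it is completed fails the run):
1. the cap is held clear above the lazy susan (contact force between the fingers and cap above 0.5 N and contact force between cap and turntable below 0.05 N and height (world z) of cap_mouth above 0.045 m), for 0.1 s.
2. the cap is past the click, home on the collar and still pressed (z of cap_mouth in the frame of collar between -0.003 and 0.002 m and horizontal distance between cap_mouth and collar below 0.003 m and angle between cap_mouth's own z axis and vertical below 0.08 rad and z of cap_center in the frame of collar above 0.01 m and value of joint bottle above 0.0015 m and contact force between the fingers and cap above 3 N), for 0.2 s.
At the end, for the whole second after the job is handed in: Cap mouth within 2 mm of the collar's top face, 3 mm of its axis, 0.08 rad of upright; the bottle pressed over 1.5 mm (3 N) into its pad, fingers bearing on the cap with over 3 N; bystanders upright within 0.3 rad, those on the lazy susan still on it (all of step 2 and angle between each of bottle_a_mid, pot_a_mid, bottle_b_mid, pot_b_mid's own z axis and vertical below 0.3 rad and horizontal distance between each of bottle_a_mid, pot_a_mid and turntable below 0.13 m); the arm keeps its last pose, push and grip.
It fails at once if a bystander bottle or pot is tipped over (angle between any of bottle_a_mid, pot_a_mid, bottle_b_mid, pot_b_mid's own z axis and vertical above 0.5 rad).
It fails at once if the bottle or pot beyond the stand is shoved more than 30 mm (distance of any of bottle_b_mid, pot_b_mid from where it was at the start of the episode above 0.03 m).
It also fails if it takes over 48 s, if anything falls off the work surface, if the arm or the gripper's body presses on something with over 40 N, if the wrist force passes 120 N, or if a joint passes its speed limit or range.

## Robot

A 7-joint arm with a two-finger parallel gripper is mounted at the origin on the work surface. World frame = base frame: x ahead of the robot, y to its left, z up, the work surface at z = 0. Lengths are in m, angles in rad, forces in N, time in s.
With the tool pointing down it reaches from about 0.4 to 0.85 m from the base axis. Payload 10.4 kg.
Tool frame: the origin (TCP) lies midway between the tips of the shut fingers; the grasp point (between the pads) lies 19 mm behind it; z points along the fingers, y is the line along which they close (so a half turn about z gives the same grasp; the last joint's range is limited). The gripper opens to 87 mm and grips with 3 to 60 N. Pads are 19 mm wide; open, the fingers measure 117 mm over their backs; the gripper's body (75 mm by 190 mm) begins 51 mm behind the grasp point.
Start: joints at [-1.22, 0.332, -0.065, 1.46, 0.022, 1.35, -0.088], TCP at [0.228, 0.582, 0.223] pointing down, gripper open.
Joint ranges: [-2.6, 2.6], [-0.5, 2.12], [-1.47, 1.34], [0.16, 2.42], [-1.27, 4.41], [0.06, 2.06], [-2.6, 2.6]. Speed limits (rad/s): [2.22, 2.22, 2.79, 2.79, 3.14, 3.14, 3.14].

## Interface

Orientations are given as a unit quaternion [x, y, z, w].
In Python, from bench import r gives the robot as it stands.
- The arm moves only by the tool arm_command, never from a script. Its arguments are lists of equal length, an entry for each row: "xyz": the shift along the world's x, y, z in m, a list of three; "rot": the turn, a rotation vector about the world's x, y, z in rad, a list of three. In form: {"xyz": [[tx, ty, tz], ...], "rot": [[ax, ay, az], ...]}. A call has 1 to 20 rows; each row is the pose to reach, as a shift and turn from the pose commanded when the call began; what a row does not reach only later rows make up. A row lasts 1/12 s, in which the tool goes at most 41.7 mm and 7.16 degrees, less where a joint would pass 70% of its speed; a pose out of reach is approached as far as the arm can. A call with a gripper value outside its range is refused whole. "grip" is the opening, from 0 (shut) to 1 (fully open), set as the call begins (left out, the last holds). The fingers move at their own pace and stop on an object; "squeeze" is the grip in N (left out, the last holds). Time passes only in rows, so rows that repeat a pose let the fingers close. It gives the time, the measured TCP pose, the force, the opening and the grip force at its end, in the units of the state.
- r.read_state(): the state, without advancing time (a new reading comes with each control period).
- r.camera(name): name is "side" or "top" or "wrist"; returns the picture (400x640x3 uint8, red, green, blue); there is no depth.
- r.camera_model(name): a dict with "fx", "fy", "cx", "cy" (pixels), "T" (4x4, takes a point from camera to world coordinates). Camera axes: x right, y up, looking along -z (the intrinsics and any distortion apply to the point x, -y, -z); pixel columns grow to the right and rows downward; lengths in m; the calibration is good to about 2 mm. A picture is of the moment at which its call begins: read the wrist's pose just before it. camera_model takes no time and is no camera call; for the wrist camera it gives the pose at the moment of the call.
- r.close_job(): hands the job in; it is judged then, once.
Trained networks look in the newest picture that a camera, given by its name, has taken for a name from the list of things; names that differ only in an ending like _2 or _b are one class to them, and where a whole thing is asked for, a point or a joint stands for the part that bears it (a point fixed in the world has none). Each returns a list of dicts, best first, with "conf" (0 to 1); they miss things now and then, are a little off and sometimes report something else, mostly with a low value. They report only what shows in the picture. A call takes as long as a camera call. They do not tell look-alikes from the thing itself.
- r.look_for(label, camera): "at" ([x, y, z] in m, in the coordinates of the camera as it stood for that picture, good to about 4 mm: the middle of the surface that is visible of it).
- r.spot_point(label, camera): "at" ([x, y, z] in m, in the coordinates of the camera as it stood for that picture, good to about 4 mm: a listed point, or the origin of a listed thing).
The state is a dict: "time": time; "joint_positions": joint angles; "joint_vel": joint speeds; "joint_torque": joint torques, N m; "ee_pos": TCP position; "eef_rot": TCP orientation; "ft_force": force on the tool from outside, world axes, zero at the start; "torque": the same for the moment, N m; "width": finger opening in m; "grip_force": force on a finger pad.
Only numpy, scipy, OpenCV 4.12 (cv2) and the standard library are available. Lean on these libraries where they do the work, as an engineer would, in place of code of your own. Each camera call takes 0.05 s, during which the arm holds its last target. There are 200 camera calls.

## Working session

There is one attempt and no reset: what is moved stays moved. The work goes in short steps, Python scripts to look and compute and a tool call to move; the robot and the scene stay as the last step left them, time stands still between calls to the robot, and variables do not carry over. Pictures are saved under pics/ and viewed, at most 10 in all, crops included, and the job is handed in when it is done.

Besides the shell and the picture viewer there is one more tool, called as a command line: name --argument value ..., lists and objects as JSON in quotes. arm_command: Moves the arm, as the interface text tells. Its arguments: {"type":"object","properties":{"xyz":{"type":"array"},"rot":{"type":"array"},"grip":{"type":"number"},"squeeze":{"type":"number"}},"required":["xyz","rot"]}

```bash
ls; mkdir -p pics
cat > h.py <<'E'
from bench import r
import numpy as np, cv2
def w(cam,p):
    T=np.array(r.camera_model(cam)["T"]); return (T@np.r_[p,1])[:3]
def save(cam,n):
    im=r.camera(cam); cv2.imwrite(f'pics/{n}.png',im[...,::-1]); return im
def proj(cam,P):
    m=r.camera_model(cam); p=np.linalg.inv(np.array(m["T"]))@np.r_[P,1]
    return m["cx"]+m["fx"]*p[0]/-p[2], m["cy"]+m["fy"]*-p[1]/-p[2]
E
python3 - <<'E'
from h import *
a=save('top','top0'); b=save('side','side0')
cv2.imwrite('pics/both.png',cv2.resize(np.vstack([a,b])[...,::-1],(480,600)))
for cam in('top','side'):
    for l in('cap_center','collar','turntable','bottle_a_mid','pot_a_mid'):
        for d in r.spot_point(l,cam): print(cam,l,round(d['conf'],2),w(cam,d['at']).round(4),np.round(proj(cam,w(cam,d['at']))))
s=r.read_state();print(s['ee_pos'],s['eef_rot'],s['width'],s['time'],s['ft_force'])
print(r.camera_model('top'))
E
```

```text
pics
top cap_center 0.71 [0.5567 0.1671 0.0463] [245. 222.]
top cap_center 0.54 [0.5013 0.028  0.0091] [298. 245.]
top cap_center 0.51 [ 0.5618 -0.0082  0.0073] [313. 222.]
top cap_center 0.43 [0.6124 0.022  0.0114] [302. 203.]
top collar 0.76 [ 0.5094 -0.1501  0.111 ] [370. 241.]
top collar 0.59 [0.5491 0.1742 0.0307] [243. 225.]
top turntable 0.57 [5.649e-01 2.294e-01 2.000e-04] [224. 220.]
top pot_a_mid 0.73 [0.5313 0.3019 0.0557] [191. 230.]
side cap_center 0.73 [0.6142 0.0241 0.0171] [340. 219.]
side cap_center 0.44 [0.5503 0.1703 0.0431] [304. 179.]
side collar 0.67 [ 0.5092 -0.1545  0.1058] [308. 249.]
side collar 0.57 [0.5347 0.306  0.0502] [291. 151.]
side collar 0.29 [ 0.5626  0.2305 -0.0049] [305. 181.]
side turntable 0.71 [0.538  0.303  0.0549] [292. 150.]
side bottle_a_mid 0.62 [0.6412 0.2541 0.0897] [331. 144.]
side pot_a_mid 0.81 [0.5344 0.305  0.0497] [290. 152.]
[0.22822006 0.58187711 0.22257792] [1.85806119e-01 9.82586425e-01 5.61052497e-05 4.29012702e-06] 0.08688782206885007 0.6 [0.47410124 0.341682   0.36468196]
{'fx': 467.3540391465531, 'fy': 467.3540391465531, 'cx': 315.548319660384, 'cy': 206.27178423982966, 'T': array([[ 0.01751483,  0.99287317, -0.11788175,  0.45732094],
       [-0.99982462,  0.0181741 ,  0.00451991, -0.00986451],
       [ 0.00663009,  0.11778191,  0.99301735,  1.25426831],
       [ 0.        ,  0.        ,  0.        ,  1.        ]])}
```

View pics/top0.png

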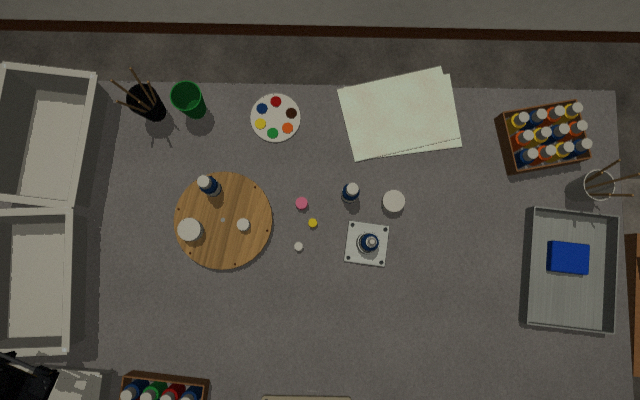

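View pics/side0.png

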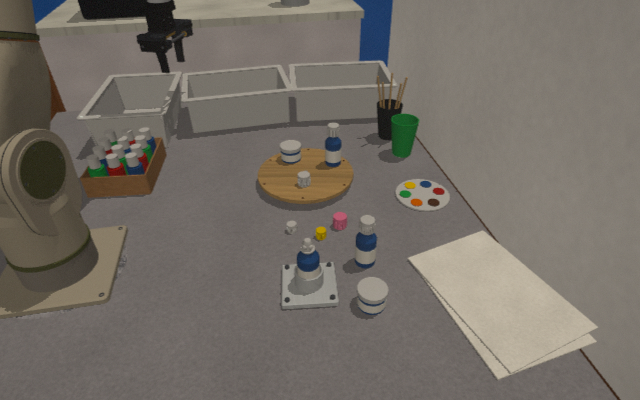

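The top view shows four cap-like things: white on the platter (243,224), a smaller white one (298,246), pink (302,203) and yellow (312,223). The white cap on the platter is the larger of the two non-pink, non-yellow ones and stands on the lazy susan, so it fits the description. I'll confirm that in a crop and work out the bystander positions.

Run:
```python
from h import *
a=cv2.imread('pics/top0.png')[150:280,165:425]
cv2.imwrite('pics/crop.png',cv2.resize(a,None,fx=3,fy=3,interpolation=cv2.INTER_CUBIC))
def ray(cam,u,v,z):
    m=r.camera_model(cam);T=np.array(m['T']);d=T[:3,:3]@[(u-m['cx'])/m['fx'],-(v-m['cy'])/m['fy'],-1];o=T[:3,3]
    return (o+d*(z-o[2])/d[2]).round(4)
print('capW',ray('top',243,224.5,.06),'small',ray('top',298,246,.02),'bottleA top',ray('top',206,182,.148),'botB',ray('top',352,188,.118),'potB',ray('top',394,201,.045),'neck',ray('top',371,241.5,.128))
```

```text
capW [0.5487 0.1695 0.06  ] small [0.4977 0.0289 0.02  ] bottleA top [0.6424 0.2484 0.148 ] botB [ 0.6391 -0.1039  0.118 ] potB [ 0.6185 -0.22    0.045 ] neck [ 0.5081 -0.15    0.128 ]
```

View pics/crop.png

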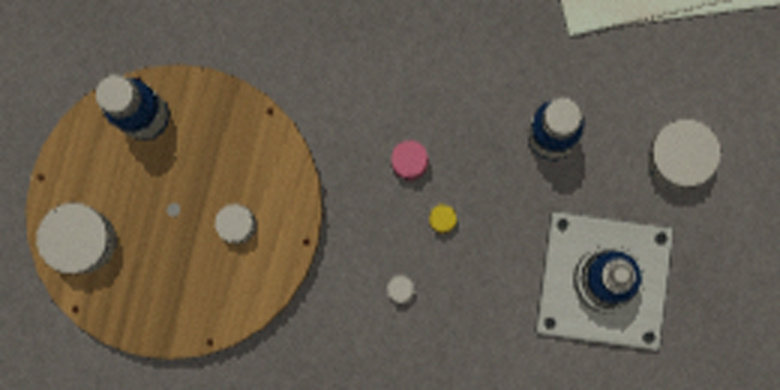

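The crop confirms it: the white cap on the platter, at crop (234,223), is clearly larger than the small white one at (400,289). I'll move to hover above it.

arm_command --xyz '[[0.02,-0.026,0],[0.045,-0.058,0],[0.07,-0.09,0],[0.095,-0.122,0],[0.12,-0.154,0],[0.145,-0.186,0],[0.17,-0.218,0],[0.195,-0.25,-0.005],[0.22,-0.282,-0.01],[0.245,-0.315,-0.015],[0.27,-0.347,-0.02],[0.295,-0.38,-0.02],[0.31,-0.4,-0.022],[0.318,-0.41,-0.023],[0.321,-0.4125,-0.023],[0.321,-0.4125,-0.023],[0.321,-0.4125,-0.023]]' --rot '[[0,0,0.02],[0,0,0.04],[0,0,0.07],[0,0,0.1],[0,0,0.13],[0,0,0.16],[0,0,0.19],[0,0,0.22],[0,0,0.25],[0,0,0.28],[0,0,0.31],[0,0,0.34],[0,0,0.36],[0,0,0.37],[0,0,0.374],[0,0,0.374],[0,0,0.374]]' --grip 0.75 --squeeze 30

```text
time: 2.02
ee_pos: [0.5487, 0.1707, 0.1996]
eef_rot: [-0.001, 1.0, 0.0, -0.0]
ft_force: [0.3, -0.0, -0.1]
width: 0.0653
grip_force: 0.0
```

Run:
```python
from h import *
s=r.read_state();print(s['ee_pos'],s['eef_rot'],s['width'],s['time'],s['ft_force'])
m=r.camera_model('wrist');print(m)
save('wrist','w1')
for P in ([.549,.1695,.06],): print(proj('wrist',P))
for l in('cap_center','turntable'):
    for d in r.spot_point(l,'wrist'): print(l,round(d['conf'],2),w('wrist',d['at']).round(4))
```

```text
[0.5486675  0.17069034 0.19959172] [-5.81066942e-04  9.99999768e-01  3.20646074e-04 -1.54154705e-04] 0.0652940238808747 2.0167 [ 0.2585424  -0.00094821 -0.13041717]
{'fx': 315.1080840711872, 'fy': 315.1080840711872, 'cx': 321.99256026733013, 'cy': 205.69216491679984, 'T': array([[-2.25342512e-03, -9.67391811e-01, -2.53274567e-01,
         4.80864156e-01],
       [ 9.99997387e-01, -2.08268580e-03, -9.42242428e-04,
         1.70695401e-01],
       [ 3.84026263e-04, -2.53276029e-01,  9.67393976e-01,
         3.62032216e-01],
       [ 0.00000000e+00,  0.00000000e+00,  0.00000000e+00,
         1.00000000e+00]])}
(np.float64(320.10022162846883), np.float64(195.07339810603872))
cap_center 0.91 [0.4953 0.0275 0.0116]
cap_center 0.8 [0.549  0.1714 0.0471]
cap_center 0.7 [0.6118 0.0252 0.0142]
cap_center 0.55 [ 0.5658 -0.0083  0.01  ]
turntable 0.75 [ 5.653e-01  2.265e-01 -3.000e-04]
```

View pics/w1.png

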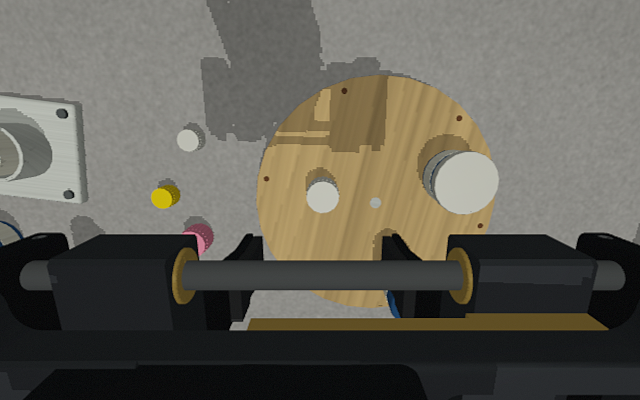

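The wrist view shows the cap on the platter with its top disc around (322,197), between the fingers in y. I'll refine this from the disc.

```bash
cat >> h.py <<'E'
def ray(cam,u,v,z):
    m=r.camera_model(cam);T=np.array(m['T']);d=T[:3,:3]@[(u-m['cx'])/m['fx'],-(v-m['cy'])/m['fy'],-1];o=T[:3,3]
    return (o+d*(z-o[2])/d[2]).round(4)
E
python3 - <<'E'
from h import *
im=cv2.imread('pics/w1.png'); c=im[175:220,300:345].astype(int)
m=((c.min(2)>190)&(c.max(2)-c.min(2)<30)).astype(np.uint8)
n,l,s,ct=cv2.connectedComponentsWithStats(m);i=1+s[1:,4].argmax();print(s[i],ct[i]+[300,175])
print(ray('wrist',*(ct[i]+[300,175]),.06))
E
```

```text
[26 36  2  1  2] [326.5 211. ]
[0.5653 0.1758 0.06  ]
```

Run:
```python
from h import *
im=cv2.imread('pics/w1.png'); c=im[165:225,295:350].astype(int)
print(c[32,25],c[5,5])
for t in (140,155,170):
  m=((c.min(2)>t)&(c.max(2)-c.min(2)<30)).astype(np.uint8)
  n,l,s,ct=cv2.connectedComponentsWithStats(m);i=1+s[1:,4].argmax()
  x,y,ww,hh,A=s[i];p=(x+(ww-1)/2+295,y+(hh-1)/2+165);print(t,s[i],ct[i]+[295,165],ray('wrist',*(ct[i]+[295,165]),.06),ray('wrist',*p,.06))
```

```text
[182 193 192] [ 98 148 171]
140 [ 11  16  33  32 789] [322.20785805 196.75285171] [0.5508 0.1714 0.06  ] [0.5505 0.1712 0.06  ]
155 [ 12  17  32  31 781] [322.23047375 196.80793854] [0.5508 0.1715 0.06  ] [0.551  0.1717 0.06  ]
170 [ 12  17  32  31 756] [322.26587302 196.82010582] [0.5508 0.1715 0.06  ] [0.551  0.1717 0.06  ]
```

arm_command --xyz '[[0.002,0.0005,-0.02],[0.002,0.0005,-0.045],[0.002,0.0005,-0.07],[0.002,0.0005,-0.095],[0.002,0.0005,-0.12],[0.002,0.0005,-0.14],[0.002,0.0005,-0.152],[0.002,0.0005,-0.16],[0.002,0.0005,-0.164],[0.002,0.0005,-0.164],[0.002,0.0005,-0.164]]' --rot '[[0,0,0],[0,0,0],[0,0,0],[0,0,0],[0,0,0],[0,0,0],[0,0,0],[0,0,0],[0,0,0],[0,0,0],[0,0,0]]'

```text
time: 3.08
ee_pos: [0.5518, 0.1702, 0.0365]
eef_rot: [-0.0, 1.0, 0.0, 0.001]
ft_force: [-0.8, -0.3, 0.2]
width: 0.065
grip_force: 0.0
```

arm_command --xyz '[[-0.001,0.001,-0.002],[-0.001,0.001,-0.002],[-0.001,0.001,-0.002],[-0.001,0.001,-0.002],[-0.001,0.001,-0.002],[-0.001,0.001,-0.002],[-0.001,0.001,-0.002],[-0.001,0.001,-0.002],[-0.001,0.001,-0.002],[-0.001,0.001,-0.002]]' --rot '[[0,0,0],[0,0,0],[0,0,0],[0,0,0],[0,0,0],[0,0,0],[0,0,0],[0,0,0],[0,0,0],[0,0,0]]' --grip 0.2 --squeeze 40

```text
time: 3.92
ee_pos: [0.5503, 0.1709, 0.0337]
eef_rot: [-0.0, 1.0, 0.0, 0.0]
ft_force: [-0.7, 0.1, 2.5]
width: 0.0316
grip_force: 40.0
```

arm_command --xyz '[[0,0,0.006],[0,0,0.018],[0,0,0.035],[0,0,0.06],[0,0,0.085],[0,-0.01,0.11],[0,-0.03,0.135],[0,-0.055,0.15],[0,-0.085,0.156],[0,-0.115,0.156],[0,-0.145,0.156],[0,-0.175,0.156],[0,-0.205,0.156],[-0.005,-0.235,0.156],[-0.005,-0.265,0.156],[-0.005,-0.29,0.156],[-0.005,-0.31,0.156],[-0.005,-0.321,0.156],[-0.005,-0.321,0.156],[-0.005,-0.321,0.156]]' --rot '[[0,0,0],[0,0,0],[0,0,0],[0,0,0],[0,0,0],[0,0,0],[0,0,0],[0,0,0],[0,0,0],[0,0,0],[0,0,0],[0,0,0],[0,0,0],[0,0,0],[0,0,0],[0,0,0],[0,0,0],[0,0,0],[0,0,0],[0,0,0]]' --grip 0 --squeeze 50

```text
time: 5.58
ee_pos: [0.5454, -0.1495, 0.19]
eef_rot: [0.0, 1.0, 0.0, 0.0]
ft_force: [0.1, -0.3, -0.2]
width: 0.0316
grip_force: 50.0
```

Run:
```python
from h import *
s=r.read_state();print(s['ee_pos'],s['eef_rot'],s['width'],s['time'],s['ft_force'])
save('wrist','w2');print(proj('wrist',[.509,-.1505,.128]),proj('wrist',s['ee_pos']+np.array([0,0,.026])))
for l in('cap_mouth','cap_center','collar','neck_top'):
    for d in r.spot_point(l,'wrist'): print(l,round(d['conf'],2),w('wrist',d['at']).round(4))
for cam in('top','side'):
  save(cam,cam+'2')
  for l in('cap_center','collar','neck_top'):
    for d in r.spot_point(l,cam): print(cam,l,round(d['conf'],2),w(cam,d['at']).round(4))
```

```text
[ 0.54535113 -0.14950171  0.18998285] [3.18244381e-05 9.99999946e-01 2.86330581e-04 1.59673628e-04] 0.031619928754983366 5.5833 [ 0.13786289 -0.29681954 -0.18353576]
(np.float64(319.04187484764213), np.float64(168.52137031913952)) (np.float64(319.5646062274299), np.float64(271.1957962557775))
cap_mouth 0.88 [ 0.5445 -0.1464  0.1885]
cap_mouth 0.72 [0.4969 0.03   0.001 ]
cap_mouth 0.68 [ 0.5597 -0.0037 -0.002 ]
cap_mouth 0.66 [0.613  0.0215 0.0033]
cap_center 0.95 [ 0.5452 -0.1498  0.2024]
cap_center 0.84 [ 0.5622 -0.0081  0.0101]
cap_center 0.67 [0.4954 0.0285 0.0098]
cap_center 0.64 [0.6094 0.0255 0.0165]
collar 0.84 [ 0.5086 -0.1572  0.109 ]
neck_top 0.59 [ 0.5086 -0.1487  0.127 ]
top cap_center 0.57 [0.6126 0.0188 0.0147]
top cap_center 0.54 [0.5006 0.0285 0.0089]
top cap_center 0.42 [ 0.5574 -0.0073  0.006 ]
side cap_center 0.56 [ 0.5615 -0.0134  0.0111]
side cap_center 0.55 [0.4938 0.03   0.0083]
side cap_center 0.54 [0.5647 0.231  0.0008]
side cap_center 0.45 [0.6118 0.019  0.0136]
side cap_center 0.39 [ 0.5438 -0.149   0.1999]
side collar 0.88 [ 0.5096 -0.155   0.1079]
side neck_top 0.58 [ 0.5068 -0.1527  0.1256]
```

View pics/w2.png

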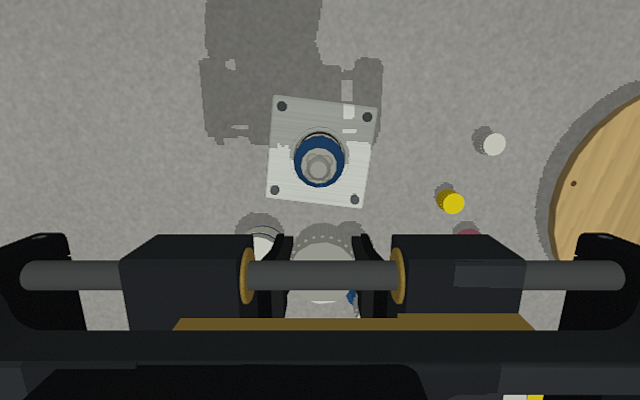

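The cap is held between the fingers near (322,255). The open neck and collar show clearly at (319,166). I'll enlarge that area to measure the circles.

Run:
```python
from h import *
im=cv2.imread('pics/w2.png')[120:290,270:370]
cv2.imwrite('pics/w2c.png',cv2.resize(im,(350,595),interpolation=cv2.INTER_NEAREST))
g=cv2.imread('pics/w2.png').astype(int)[140:190,290:350]
b=((g[...,0]-g[...,2])>25).astype(np.uint8)
ys,xs=np.where(b);print(xs.min()+290,xs.max()+290,ys.min()+140,ys.max()+140)
# non-blue blob inside: collar
n,l,s,ct=cv2.connectedComponentsWithStats(1-b)
for i in range(1,n):print(s[i],ct[i]+[290,140])
print([proj('wrist',[.509,-.1505,z]) for z in (.086,.108,.128)])
```

```text
294 343 140 187
[   0    0   60   50 1053] [321.01994302 168.9705603 ]
[  11    8   36   36 1029] [318.40913508 165.38095238]
[(np.float64(321.32010949049356), np.float64(161.9421739473796)), (np.float64(321.25683414055703), np.float64(165.32972351871487)), (np.float64(321.1889102269775), np.float64(168.9661415639812))]
```

View pics/w2c.png

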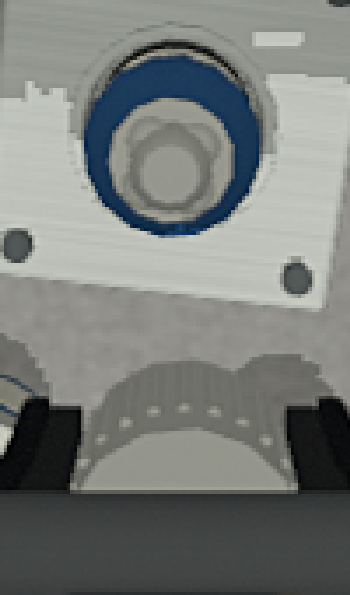

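Run:
```python
from h import *
for k in range(4):
    s=r.read_state();T=r.camera_model('wrist')['T'];print(s['time'],s['ee_pos'],T[:3,3],ray('wrist',318.45,165.4,.108),ray('wrist',318.3,169.7,.128));r.camera('wrist')
```

```text
6.2333 [ 0.54520306 -0.15009078  0.18957294] [ 0.47735907 -0.14993208  0.35199154] [ 0.5091 -0.1527  0.108 ] [ 0.5095 -0.1526  0.128 ]
6.2833 [ 0.54519961 -0.15013155  0.18955767] [ 0.47735401 -0.14996246  0.35199062] [ 0.5091 -0.1527  0.108 ] [ 0.5095 -0.1526  0.128 ]
6.3333 [ 0.54520967 -0.15014378  0.18958237] [ 0.47735145 -0.14998048  0.35199025] [ 0.5091 -0.1527  0.108 ] [ 0.5095 -0.1526  0.128 ]
6.3833 [ 0.54520983 -0.15012609  0.18957892] [ 0.4773506  -0.14998972  0.35199014] [ 0.5091 -0.1527  0.108 ] [ 0.5095 -0.1526  0.128 ]
```

Run:
```python
from h import *
im=save('wrist','w3')[...,::-1].astype(int); s=r.read_state();e=s['ee_pos'];print(e)
g=im[140:190,290:350];b=((g[...,0]-g[...,2])>25).astype(np.uint8)
n,l,S,ct=cv2.connectedComponentsWithStats(1-b);i=1+S[1:,4].argmin() if n<4 else 2
for i in range(1,n):
    if S[i,4]>300: print(S[i],ct[i]+[290,140],ray('wrist',*(ct[i]+[290,140]),.108))
# tip disc: gray levels in column / row through it
print(im[150:185,318].mean(1).round().astype(int)); print(im[170,298:340].mean(1).round().astype(int))
print(im[220:262,322].mean(1).round().astype(int))
print(im[255,285:360].mean(1).round().astype(int))
print([np.round(proj('wrist',[e[0]+dx,e[1],e[2]+dz]),1) for dx,dz in((-.016,.026),(-.016,-.004),(0,.026))])
```

```text
[ 0.54519541 -0.15019916  0.18957643]
[   0    0   60   50 1046] [319.42447419 168.67590822] [ 0.5116 -0.152   0.108 ]
[  11    8   37   36 1027] [319.27069133 165.60077897] [ 0.5092 -0.1521  0.108 ]
[150 150 149 151 154 118 116 118 120 123 125 127 147 149 148 147 147 148
 147 147 147 147 147 147 147 148 148 153 119  98 102 146 156 120  61]
[ 52  52  52  44  86 137 153 142 128 118 111 109 114 137 150 148 147 147
 147 147 147 147 147 147 147 147 147 148 150 139 117 110 101 121 143 149
 148 153 136  84  48  52]
[138 141 133 112 109 110 110 110 111 110 111 111 110 110 108 134 153 132
 110 109 110 107 120 145 147 146 145 146 145 146 146 145 146 145 146 146
 145 146 147 156  93  46]
[ 19  23  21  19  10  64 104 108 100  98 126 148 147 146 145 146 146 146
 146 145 145 145 145 146 145 145 146 146 145 146 146 146 146 146 146 145
 145 146 145 145 145 146 146 146 146 145 145 145 146 146 145 145 145 145
 146 146 146 146 146 145 145 146 147 147 135 109  98 109  97  45  12  21
  22  22  21]
[array([321.5, 239.5]), array([321.6, 220.1]), array([321.4, 271.3])]
```

arm_command --xyz '[[-0.01,-0.001,0],[-0.025,-0.002,0],[-0.034,-0.002,-0.005],[-0.037,-0.002,-0.015],[-0.037,-0.002,-0.027],[-0.037,-0.002,-0.037],[-0.037,-0.002,-0.043],[-0.037,-0.002,-0.045],[-0.037,-0.002,-0.045],[-0.037,-0.002,-0.045],[-0.037,-0.002,-0.045],[-0.037,-0.002,-0.045]]' --rot '[[0,0,0],[0,0,0],[0,0,0],[0,0,0],[0,0,0],[0,0,0],[0,0,0],[0,0,0],[0,0,0],[0,0,0],[0,0,0],[0,0,0]]'

```text
time: 7.48
ee_pos: [0.5086, -0.1522, 0.145]
eef_rot: [-0.0, 1.0, -0.0, 0.0]
ft_force: [0.1, -0.2, -0.4]
width: 0.0315
grip_force: 50.0
```

Run:
```python
from h import *
for k in range(3): r.camera('top')
a=save('side','s4');s=r.read_state();e=s['ee_pos'];print(s['time'],e,s['eef_rot'],s['ft_force'])
b=save('wrist','w4')
u,v=map(int,proj('side',[.509,-.152,.13]));A=cv2.resize(a[v-45:v+45,u-35:u+35],(420,540),interpolation=cv2.INTER_NEAREST)
B=cv2.resize(b[150:285,270:370],(380,540)[:2],interpolation=cv2.INTER_NEAREST)
cv2.imwrite('pics/c4.png',np.hstack([A,B])[...,::-1]);print(u-35,v-45)
for P in([.5092,-.1521,.108],[.5092,-.1521,.128],[e[0]+.0009,e[1],e[2]-.004],[e[0]+.0009,e[1],e[2]+.026]):print(proj('side',P),proj('wrist',P))
T=np.array(r.camera_model('side')['T']);print(T)
```

```text
7.6833 [ 0.50834994 -0.15215375  0.14481532] [-1.18315706e-04  9.99999969e-01  4.29765363e-05  2.14090215e-04] [-0.29062396  0.78460538 -0.23061897]
271 193
(np.float64(307.4321264956312), np.float64(246.8405720747218)) (np.float64(321.71570080543563), np.float64(229.68120568486884))
(np.float64(307.12031617329353), np.float64(238.90117424049845)) (np.float64(321.6824633890853), np.float64(240.5024402250302))
(np.float64(306.9471056419315), np.float64(233.70280451507182)) (np.float64(321.56231197883875), np.float64(248.75253089206035))
(np.float64(306.4525731521869), np.float64(221.0925645523652)) (np.float64(321.46882986832134), np.float64(273.1899732675709))
[[ 0.98146508  0.11980465 -0.14957658  0.42820014]
 [-0.19150965  0.58424119 -0.78866107 -0.7419769 ]
 [-0.00709646  0.80268866  0.59635607  0.66081807]
 [ 0.          0.          0.          1.        ]]
```

View pics/c4.png

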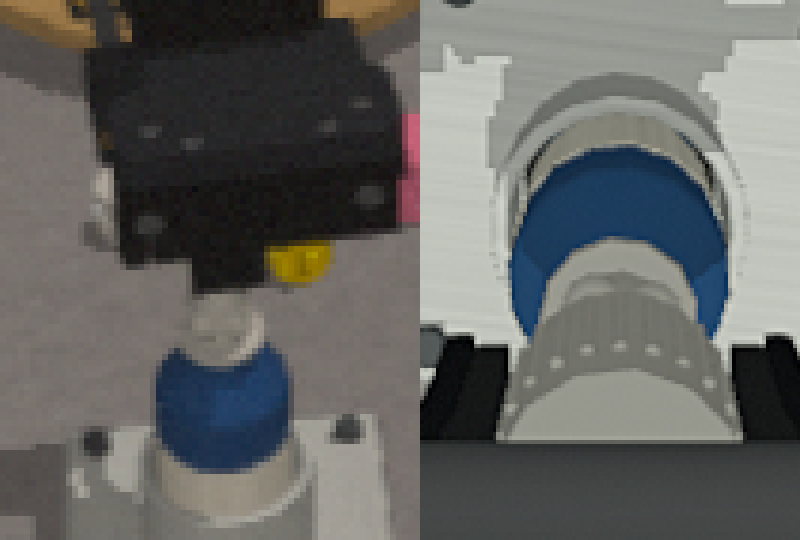

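Collar and cap line up in the wrist crop: collar centre at crop x≈618, cap centre ≈620. I'll go down over the tip and stop just short of the nubs.

arm_command --xyz '[[0,0,-0.003],[0,0,-0.006],[0,0,-0.009],[0,0,-0.012],[0,0,-0.015],[0,0,-0.018],[0,0,-0.018],[0,0,-0.018]]' --rot '[[0,0,0],[0,0,0],[0,0,0],[0,0,0],[0,0,0],[0,0,0],[0,0,0],[0,0,0]]'

```text
time: 8.4
ee_pos: [0.5081, -0.1521, 0.1264]
eef_rot: [-0.0, 1.0, 0.0, -0.0]
ft_force: [-0.5, -0.6, -0.4]
width: 0.0316
grip_force: 50.0
```

arm_command --xyz '[[0,0,-0.001],[0,0,-0.002],[0,0,-0.003],[0,0,-0.004],[0,0,-0.005],[0,0,-0.005],[0,0,-0.005]]' --rot '[[0,0,0],[0,0,0],[0,0,0],[0,0,0],[0,0,0],[0,0,0],[0,0,0]]'

```text
time: 8.98
ee_pos: [0.5084, -0.1522, 0.1217]
eef_rot: [-0.0, 1.0, -0.0, 0.0]
ft_force: [1.1, 1.1, 2.1]
width: 0.0315
grip_force: 50.0
```

arm_command --xyz '[[0,0,-0.001],[0,0,-0.002],[0,0,-0.003],[0,0,-0.004],[0,0,-0.004]]' --rot '[[0,0,0],[0,0,0],[0,0,0],[0,0,0],[0,0,0]]'

```text
time: 9.4
ee_pos: [0.5087, -0.1523, 0.118]
eef_rot: [-0.0, 1.0, -0.0, 0.001]
ft_force: [-0.9, 0.1, 7.5]
width: 0.0316
grip_force: 50.0
```

arm_command --xyz '[[0,0,-0.001],[0,0,-0.002],[0,0,-0.002]]' --rot '[[0,0,0],[0,0,0],[0,0,0]]'

```text
time: 9.65
ee_pos: [0.5082, -0.1521, 0.1155]
eef_rot: [-0.0, 1.0, 0.0, 0.0]
ft_force: [2.6, -0.6, -2.6]
width: 0.0314
grip_force: 50.0
```

The force rose to 7.5 N and then dropped, so it clicked. I'll keep pushing until it's home.

arm_command --xyz '[[0,0,-0.001],[0,0,-0.002],[0,0,-0.003],[0,0,-0.004],[0,0,-0.004],[0,0,-0.004]]' --rot '[[0,0,0],[0,0,0],[0,0,0],[0,0,0],[0,0,0],[0,0,0]]'

```text
time: 10.15
ee_pos: [0.508, -0.1521, 0.1115]
eef_rot: [-0.0, 1.0, 0.0, -0.0]
ft_force: [-0.3, -0.3, 0.1]
width: 0.0315
grip_force: 50.0
```

arm_command --xyz '[[0,0,-0.001],[0,0,-0.002],[0,0,-0.003],[0,0,-0.004],[0,0,-0.004],[0,0,-0.004]]' --rot '[[0,0,0],[0,0,0],[0,0,0],[0,0,0],[0,0,0],[0,0,0]]'

```text
time: 10.65
ee_pos: [0.5083, -0.1521, 0.1079]
eef_rot: [-0.0, 1.0, 0.0, 0.0]
ft_force: [-2.6, 1.0, 6.6]
width: 0.0319
grip_force: 50.0
```

arm_command --xyz '[[0,0,-0.001],[0,0,-0.002],[0,0,-0.002],[0,0,-0.002],[0,0,-0.002],[0,0,-0.002],[0,0,-0.002]]' --rot '[[0,0,0],[0,0,0],[0,0,0],[0,0,0],[0,0,0],[0,0,0],[0,0,0]]'

```text
time: 11.23
ee_pos: [0.5083, -0.1522, 0.1063]
eef_rot: [-0.0, 1.0, 0.0, 0.0]
ft_force: [-3.4, 1.6, 10.2]
width: 0.0313
grip_force: 50.0
```

Run:
```python
from h import *
b=save('wrist','w5');a=save('side','s5')
s=r.read_state();print(s['time'],s['ee_pos'],s['eef_rot'],s['ft_force'],s['width'],s['grip_force'])
for c in('wrist','side'):
  for l in('cap_mouth','collar'):
    for d in r.spot_point(l,c): print(c,l,round(d['conf'],2),w(c,d['at']).round(4))
A=cv2.resize(a[150:290,240:400],(400,350));B=cv2.resize(b[150:285,270:370],(400,540)[:2],interpolation=cv2.INTER_NEAREST)
A=cv2.copyMakeBorder(A,0,190,0,0,cv2.BORDER_CONSTANT)
cv2.imwrite('pics/c5.png',np.hstack([A,B])[...,::-1])
```

```text
11.3333 [ 0.50831035 -0.15215267  0.10627239] [-5.64568484e-05  9.99999964e-01  1.97250429e-04  1.73743728e-04] [-3.12906191  1.84821751  9.68546772] 0.031564043316856 50.00292941374937
wrist cap_mouth 0.98 [ 0.5078 -0.1523  0.1058]
wrist cap_mouth 0.61 [0.4959 0.0255 0.0015]
wrist collar 0.32 [ 0.5064 -0.1546  0.1026]
side cap_mouth 0.59 [ 0.6101  0.022  -0.003 ]
side collar 0.8 [ 0.5084 -0.1534  0.1012]
```

View pics/c5.png

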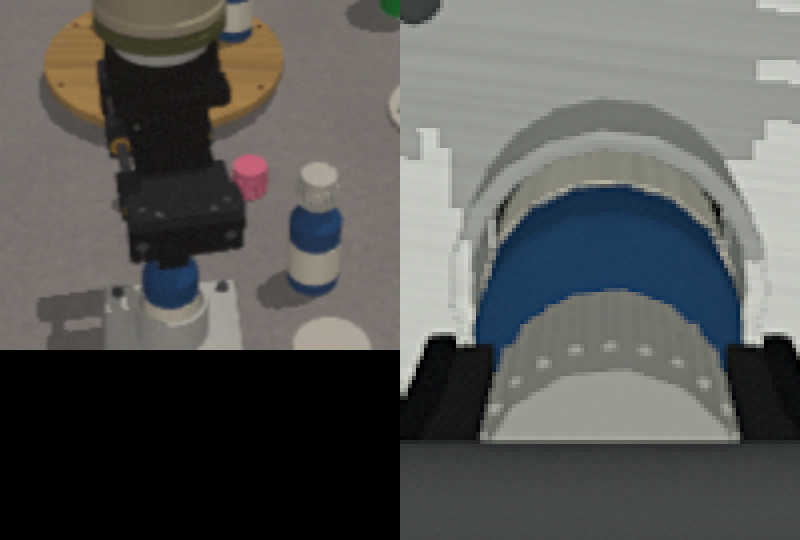

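The wrist crop shows the cap covering the collar with no gap, at the same height in the fingers as before, so it hasn't slipped. The push is about 10 N. The bystanders in view (bottle_a, bottle_b and the edge of pot_b) are undisturbed.

```bash
python3 -c "
from bench import r
print(r.close_job())"
```

```text
the job is handed in; nothing more can be done
None
```

The cap clicked past the nubs and sits home on the collar, and I handed the job in at about 11 s with the gripper still pressing it down at roughly 10 N; the judge gave no verdict, so a pass isn't confirmed.

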